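# Tip out the blue flip-top box

### The job

Empty the blue flip-top box: swing it by its side handle right over, until it rests upside down above its catch tray, so that its lid drops open and both brass spacers end up in the tray. Leave the orange box closed and standing as it is.

Things in the scene. Friction and masses are not known exactly. Their poses are not given: they have to be found in the camera images.
- blue_station: Fixed stand, 235x118 mm. Origin: on the bench below the pivot; z up, y along the pivot axis (115 mm up, between uprights y +-56, x +-31, top 121 mm), +x to its tray. Blue box 72x74x36 (0.2 kg), rim at axis height, starts upright at x -87 to -15; turns freely about +y over the top to a stop at 180 deg; rests at either end. White tray inside: x -25 to 125, y +-46, floor 9, wall top 37 mm.
- blue_handle (a point): Mid of blue round handle sleeve, 13 mm thick, 43 long, along the stand's y, out of the box's +y side. Spins freely on its pin: a gripper can keep pointing down. In the stand's frame it goes from (-75,87,97) mm on a 77 mm arc about the axis, over the top, to (75,87,133). z axis: up while the box is upright. The clear lid, hinged at the edge far from the axis, falls open past 90 deg.
- spacer_a: Brass hexagonal spacer, 14 mm across flats, 22 mm long, about 30 g, loose in the closed blue box at the start. Origin at its centre, x along its length.
- spacer_b: A second, equal brass spacer, also loose in the blue box at the start. Origin at its centre.
- orange_handle (a point): Middle of the orange handle sleeve of the orange box, which stands on a second, otherwise equal stand and holds steel spacers. Same geometry and axes as blue_handle. To be left alone.

How it is judged:
By the outcome, as a careful person would: the job done as asked, in the order asked, and still so for the second after the job is handed in, with the robot touching nothing.
It also fails if it takes over 40 s, if anything falls off the work surface, if the arm or the gripper's body presses on something with over 40 N, if the wrist force passes 120 N, or if a joint passes its speed limit or range.

### The arm

A 6-joint arm with a two-finger parallel gripper is mounted at the origin on a cart in front of the work surface, level with it; the furniture and walls round the work are solid. World frame = base frame: x ahead of the robot, y to its left, z up, the work surface at z = 0. Lengths are in mm, angles in rad, forces in N, time in s.
With the tool pointing down it reaches from about 400 to 925 mm from the base axis. Payload 3.4 kg.
Tool frame: the origin (TCP) lies at the very end of the fingers, on their centre line; the grasp point (between the pads) lies 19 mm behind it; z points along the fingers, y is the line along which they close (so a half turn about z gives the same grasp; the last joint's range is limited). The gripper opens to 85 mm and grips with 20 to 120 N. Pads are 22 mm wide; open, the fingers measure 114 mm over their backs; the gripper's body (76 mm by 85 mm) begins 54 mm behind the grasp point. The pads swing forward as they close: fully open they stand 13 mm farther back than shut.
Start: joints at [-1.306, 0.307, 1.506, -0, 1.328, -0.073], TCP at [191.081, -542.328, 231.305] pointing down, gripper open.
Joint ranges: [-3.12, 3.12], [-1.05, 2.28], [0.14, 2.33], [-1.42, 4.57], [0.1, 2.73], [-2.68, 2.68]. Speed limits (rad/s): [2.57, 2.57, 3.14, 3.14, 3.14, 3.14].

### API

Orientations are given as a unit quaternion [x, y, z, w].
In Python, from plant import ctrl gives the robot as it stands.
- The arm moves only by the tool jog_arm, called after "Emit:" in YAML: its name, and indented under it one key for each argument. Schema: {"type":"object","properties":{"offsets":{"type":"array","items":{"type":"array","items":{"type":"array","items":{"type":"number"},"minItems":5,"maxItems":5},"minItems":1,"maxItems":8},"minItems":1,"maxItems":1},"grip_force":{"type":"number"},"only":{"type":"string"},"quiet":{"type":"boolean"},"lines":{"type":"string"}},"required":["offsets"],"additionalProperties":false}. offsets is a list that holds a single list of rows (three levels of brackets), with 1 to 8 rows, each of 5 numbers: the opening from 0.0 (shut) to 1.0 (fully open), then dx, dy, dz in mm, then a turn about the tool's z in rad; each row shifts and turns the commanded pose from where the row before left it, along the tool's axes as they then stand; what a row does not reach is not made up. A row lasts 1/10 s, in which the tool goes at most 50 mm and 0.15 rad, less where a joint would pass 70% of its speed; a pose out of reach is approached as far as the arm can. The fingers move at their own pace and stop on an object; grip_force is the grip in N (left out, the last holds). Time passes only in rows, so rows that do not move let the fingers close. The tool returns the time, the measured TCP pose, the force, the opening and the grip force at its end. only (a regular expression) keeps the lines of the reply that match it, lines (a string "A,B") keeps lines A to B, and quiet returns only ok. Input that does not fit is refused with a message, and nothing moves.
- ctrl.sense(): the state, without advancing time (a new reading comes with each control period).
- ctrl.get_image(name): name is "side" or "top"; returns the picture (384x512x3 uint8, blue, green, red); there is no depth.
- ctrl.camera_params(name): a dict with "camera_matrix" (3x3 intrinsics, pixels), "dist_coeffs" ([k1, k2, p1, p2, k3] as OpenCV has them; the pictures are not rectified), "eye" and "attitude" of the camera in the world. Camera axes: x right, y up, looking along -z (the intrinsics and any distortion apply to the point x, -y, -z); pixel columns grow to the right and rows downward; lengths in mm; the calibration is good to about 2 mm. A picture is of the moment at which its call begins. camera_params takes no time and is no camera call.
- ctrl.hand_in(): hands the job in; it is judged then, once.
The state is a dict: "clock": time; "joint_pos": joint angles; "joint_velocities": joint speeds; "joint_torque": joint torques, N m; "tool_pos": TCP position; "orientation": TCP orientation; "ft_force": force on the tool from outside, world axes, zero at the start; "moment": the same for the moment, N m; "width": opening from 0.0 (shut) to 1.0 (fully open); "finger_force": force on a finger pad.
Only numpy, scipy, OpenCV 4.12 (cv2) and the standard library are available. Lean on these libraries where they do the work, as an engineer would, in place of code of your own. Each camera call takes 0.05 s, during which the arm holds its last target. There are 200 camera calls.

## Working session

There is one attempt and no reset: what is moved stays moved. The work goes in short steps, Python scripts to look and compute and a tool call to move; the robot and the scene stay as the last step left them, time stands still between calls to the robot, and variables do not carry over. Pictures are saved under pics/ and viewed, at most 10 in all, crops included, and the job is handed in when it is done.

```bash
ls; mkdir -p pics
```

Run:
```python
from plant import ctrl
import cv2
for n in("side","top"):
    cv2.imwrite(f"pics/{n}0.png",ctrl.get_image(n)); print(n,ctrl.camera_params(n))
s=ctrl.sense();print(s['clock'],s['tool_pos'],s['orientation'])
```

```text
pics
plant.py
side {'camera_matrix': array([[490.01631608,   0.        , 261.15932145],
       [  0.        , 490.01631608, 191.52800555],
       [  0.        ,   0.        ,   1.        ]]), 'dist_coeffs': array([0.04202878, 0.        , 0.        , 0.        , 0.        ]), 'eye': array([  358.25580526, -1048.21480631,   450.85156191]), 'attitude': array([ 0.55667865, -0.05609862, -0.06090279,  0.826591  ])}
top {'camera_matrix': array([[424.06939412,   0.        , 248.328598  ],
       [  0.        , 424.06939412, 191.00899132],
       [  0.        ,   0.        ,   1.        ]]), 'dist_coeffs': array([-0.01125166,  0.        ,  0.        ,  0.        ,  0.        ]), 'eye': array([ 361.63544625, -193.36293223,  975.80630257]), 'attitude': array([ 0.04843644, -0.04967396, -0.69540136,  0.71526454])}
0.1 [ 190.90366302 -541.70780649  230.47105012] [ 9.85683833e-01  1.68601594e-01 -9.56037326e-05 -9.35632482e-04]
```

View pics/side0.png

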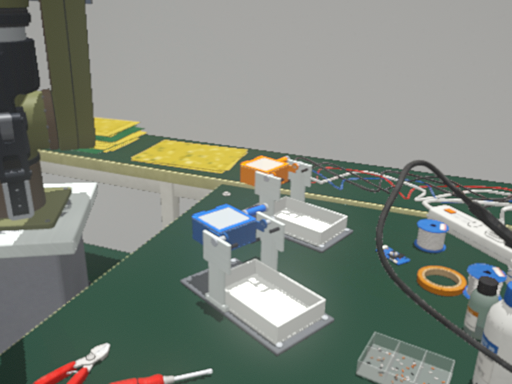

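View pics/top0.png

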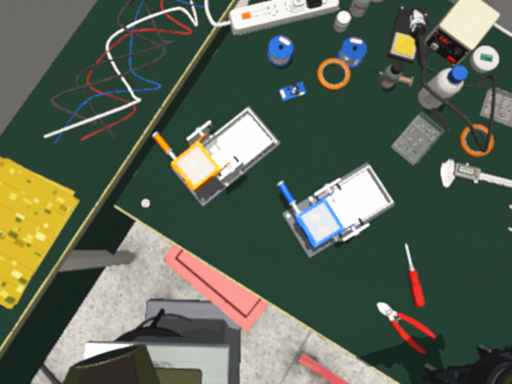

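Create h.py:
```python
import numpy as np, cv2
from scipy.spatial.transform import Rotation as R
from plant import ctrl
F=np.diag([1.,-1,-1])
def P(n):
    c=ctrl.camera_params(n); return c['camera_matrix'],c['dist_coeffs'],np.array(c['eye']),R.from_quat(c['attitude']).as_matrix()
def ray(n,uv):
    K,D,e,A=P(n); x,y=cv2.undistortPoints(np.array([[uv]],float),K,D)[0,0]
    d=A@F@[x,y,1]; return e,d/np.linalg.norm(d)
def plane(n,uv,z):
    e,d=ray(n,uv); return e+d*(z-e[2])/d[2]
def tri(a,b):
    (e,d),(f,g)=ray("top",a),ray("side",b)
    t=np.linalg.lstsq(np.c_[d,-g],f-e,rcond=None)[0]; p,q=e+d*t[0],f+g*t[1]
    return (p+q)/2,np.linalg.norm(p-q)
def proj(n,X):
    K,D,e,A=P(n); return cv2.projectPoints((np.atleast_2d(X)-e)@A@F,np.zeros(3),np.zeros(3),K,D)[0][:,0]
```

Run:
```python
import cv2,numpy as np
t=cv2.imread("pics/top0.png")[155:265,265:405]; s=cv2.imread("pics/side0.png")[185:350,175:340]
t=cv2.resize(t,None,fx=4,fy=4,interpolation=cv2.INTER_CUBIC); cv2.imwrite("pics/tc.png",t)
s=cv2.resize(s,None,fx=3.6,fy=3.6,interpolation=cv2.INTER_CUBIC);cv2.imwrite("pics/sc.png",s)
```

```text
(no output)
```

View pics/tc.png

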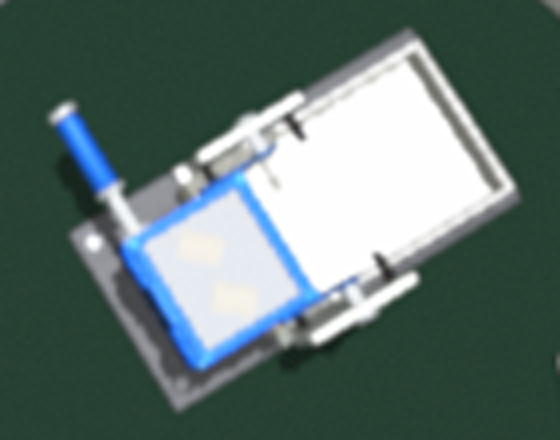

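View pics/sc.png

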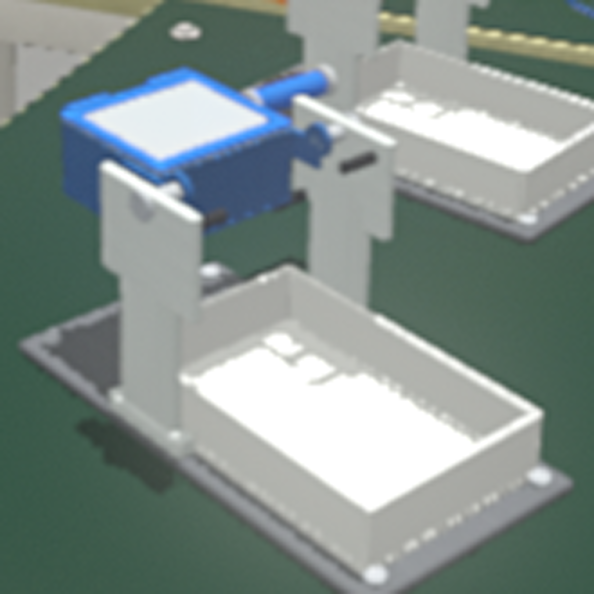

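Run:
```python
from h import *
T=lambda u,v:((u+.5)/4-.5+265,(v+.5)/4-.5+155)
S=lambda u,v:((u+.5)/3.6-.5+175,(v+.5)/3.6-.5+185)
for k,a,b in [("tip",(66,115),(325,81)),("-x+y",(130,240),(187,72)),("-x-y",(200,367),(65,118)),("+x-y",(310,297),(165,165)),("trayFarR",(515,187),(372,512)),("trayFarL",(415,38),(540,412))]:
    p,r=tri(T(*a),S(*b)); print(k,p.round(1),r.round(1))
i=cv2.imread("pics/top0.png"); h=cv2.cvtColor(i,cv2.COLOR_BGR2HSV)
m=cv2.inRange(h,(95,120,90),(130,255,255)); m[:, :265]=0;m[:,330:]=0;m[:150]=0
n,l,st,c=cv2.connectedComponentsWithStats(m)
for j in range(1,n):
    if st[j,4]>40: print(st[j],c[j])
    if 40<st[j,4] and c[j][0]<300:
        ys,xs=np.nonzero(l==j); r=cv2.minAreaRect(np.c_[xs,ys].astype(np.float32)); print(r); b=cv2.boxPoints(r)
        for z in(97,): print([plane("top",q,z).round(1) for q in b], plane("top",c[j],z))
# base plate corners at z~3
for q in [(70,235),(180,410),(520,195)]: print(plane("top",T(*q),4).round(1))
```

```text
tip [ 503.2 -261.5   98.4] 1.7
-x+y [ 434.1 -293.1  120.4] 3.3
-x-y [ 373.9 -329.6  116.6] 1.5
+x-y [ 411.9 -384.8  118.4] 4.5
trayFarR [ 479.  -517.7   36.9] 0.6
trayFarL [ 561.1 -462.6   36.6] 1.7
[279 183  16  20 153] [286.25490196 192.62745098]
((286.2752990722656, 192.6404571533203), (19.821962356567383, 7.631984710693359), 57.9946174621582)
[array([ 496.3, -254.6,   97. ]), array([ 505.2, -268.1,   97. ]), array([ 470.3, -290.6,   97. ]), array([ 461.5, -277.2,   97. ])] [ 483.30425782 -272.59730011   97.        ]
[294 197  36  51 366] [311.36885246 224.32786885]
[ 447.8 -272.2    4. ]
[ 350.1 -336.3    4. ]
[ 478.2 -531.9    4. ]
```

Create st.py:
```python
from h import *
xd=np.array([.551,-.834,0]);yd=np.array([.834,.551,0]);C=np.array([452,-383,0])
s=ctrl.sense();p=np.array(s['tool_pos']);A=R.from_quat(s['orientation']).as_matrix()
print("t",s['clock'],"station",[round(float(v),1) for v in((p-C)@xd,(p-C)@yd,p[2])],"tooly ang",np.degrees(np.arctan2(A[1,1],A[0,1])).round(2),"F",np.round(s['ft_force'],1),"w",round(s['width'],3),s['finger_force'])
```

```text
(no output)
```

Emit:
jog_arm:
  offsets:
    - [[1, 0, 0, 0, -0.12], [1, 0, 0, 0, -0.12], [1, 40, -6, 0, 0], [1, 40, -6, 0, 0], [1, 40, -6, 0, 0], [1, 40, -6, 0, 0], [1, 40, -6, 0, 0], [1, 0, 0, 0, 0]]
  grip_force: 50

```text
clock: 0.9
tool_pos: [344.9, -404.0, 230.9]
orientation: [0.958, 0.288, 0.001, -0.001]
ft_force: [0.1, 0.3, 0.1]
width: 1.0
finger_force: 0.0
```

```bash
python3 st.py
```

```text
t 0.9 station [-41.5, -100.9, 230.9] tooly ang -56.56 F [0.1 0.3 0.1] w 1.0 0.0
```

Emit:
jog_arm:
  offsets:
    - [[1, 40, -7, 0, 0], [1, 40, -7, 0, 0], [1, 40, -7, 0, 0], [1, 40, -7, 0, 0], [1, 32, -6, 0, 0], [1, 0, 0, 25, 0], [1, 0, 0, 25, 0], [1, 0, 0, 0, 0]]
  grip_force: 50

```text
clock: 1.7
tool_pos: [481.7, -272.8, 177.8]
orientation: [0.958, 0.286, -0.003, -0.003]
ft_force: [-0.2, -0.7, -0.3]
width: 0.999
finger_force: 0.0
```

```bash
python3 st.py
```

Run:
```python
from h import *
t=ctrl.get_image("top");s=ctrl.get_image("side")
a=cv2.resize(t[120:270,200:400],None,fx=3.5,fy=3.5)[:500,:400];b=cv2.resize(s[120:270,180:330],None,fx=2.67,fy=2.67)[:400,:400]
o=np.zeros((525,800,3),np.uint8);o[:a.shape[0],:400]=a;o[:b.shape[0],400:400+b.shape[1]]=b
cv2.imwrite("pics/c2.png",o)
```

```text
t 1.7 station [-75.6, 85.5, 177.8] tooly ang -56.8 F [-0.2 -0.7 -0.3] w 0.999 0.0
```

View pics/c2.png

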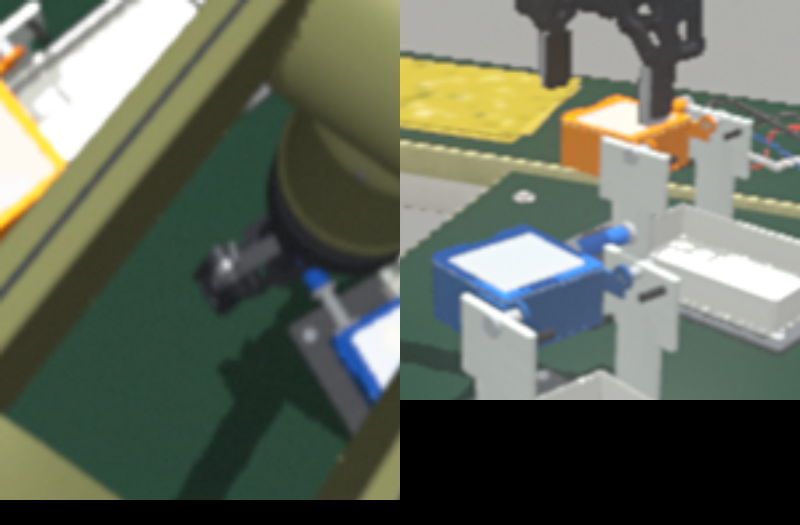

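The side view (right half) shows the sleeve at crop (605,237), centred below the fingers at 555 and 655; the box is still upright. Descending.

Emit:
jog_arm:
  offsets:
    - [[1, 5, 0, 25, 0], [1, 0, 0, 25, 0], [1, 0, 0, 25, 0], [1, 0, 0, 23, 0], [1, 0, 0, 0, 0], [1, 0, 0, 0, 0], [1, 0, 0, 0, 0]]
  grip_force: 50

```text
clock: 2.5
tool_pos: [489.7, -272.8, 85.2]
orientation: [0.958, 0.285, 0.001, 0.001]
ft_force: [-0.3, -0.6, -0.5]
width: 0.998
finger_force: 0.0
```

```bash
python3 st.py
```

```text
t 2.5 station [-71.1, 92.2, 85.2] tooly ang -56.86 F [-0.3 -0.6 -0.5] w 0.998 0.0
```

Emit:
jog_arm:
  offsets:
    - [[0, 0, 0, 0, 0], [0, 0, 0, 0, 0], [0, 0, 0, 0, 0], [0, 0, 0, 0, 0], [0, 0, 0, 0, 0], [0, 0, 0, 0, 0], [0, 0, 0, 0, 0], [0, 0, 0, 0, 0]]
  grip_force: 50

```text
clock: 3.3
tool_pos: [487.5, -270.1, 83.3]
orientation: [0.958, 0.285, -0.0, -0.001]
ft_force: [-2.5, 4.4, 4.8]
width: 0.135
finger_force: 48.8
```

```bash
python3 st.py
```

```text
t 3.3 station [-74.6, 91.8, 83.3] tooly ang -56.86 F [-2.5  4.4  4.8] w 0.135 48.81468057632446
```

Emit:
jog_arm:
  offsets:
    - [[0, 0, -2, -13.3, 0], [0, 0, 0.4, -13.4, 0], [0, 0, 2.7, -13.2, 0], [0, 0, 4.9, -12.5, 0], [0, 0, 0, 0, 0]]

```text
clock: 3.8
tool_pos: [491.2, -275.9, 137.6]
orientation: [0.958, 0.285, -0.0, -0.001]
ft_force: [-2.0, 5.4, 1.8]
width: 0.129
finger_force: 49.4
```

```bash
python3 st.py
```

```text
t 3.8 station [-67.7, 91.7, 137.6] tooly ang -56.84 F [-2.   5.4  1.8] w 0.129 49.42186653614044
```

Emit:
jog_arm:
  offsets:
    - [[0, 0, 7, -11.4, 0], [0, 0, 8.9, -10.1, 0], [0, 0, 10.5, -8.3, 0], [0, 0, 11.8, -6.4, 0], [0, 0, 12.7, -4.3, 0], [0, 0, 0, 0, 0]]

```text
clock: 4.4
tool_pos: [520.8, -322.1, 177.4]
orientation: [0.959, 0.285, 0.0, 0.002]
ft_force: [-2.5, 0.4, 3.3]
width: 0.129
finger_force: 49.8
```

```bash
python3 st.py
```

```text
t 4.4 station [-12.9, 90.9, 177.4] tooly ang -56.87 F [-2.5  0.4  3.3] w 0.129 49.821059703826904
```

Emit:
jog_arm:
  offsets:
    - [[0, 0, 13.3, -2, 0], [0, 0, 13.4, 0.4, 0], [0, 0, 13.2, 2.7, 0], [0, 0, 12.5, 4.9, 0], [0, 0, 0, 0, 0]]

```text
clock: 4.9
tool_pos: [548.5, -365.3, 168.5]
orientation: [0.959, 0.285, -0.001, 0.0]
ft_force: [-4.1, -2.2, -1.3]
width: 0.127
finger_force: 49.4
```

```bash
python3 st.py
```

```text
t 4.9 station [38.4, 90.2, 168.5] tooly ang -56.89 F [-4.1 -2.2 -1.3] w 0.127 49.43607151508331
```

Emit:
jog_arm:
  offsets:
    - [[0, 0, 11.4, 7, 0], [0, 0, 10.1, 8.9, 0], [0, 0, 8.3, 10.5, 0], [0, 0, 0, 0, 0]]

```text
clock: 5.3
tool_pos: [563.4, -388.6, 141.6]
orientation: [0.958, 0.285, -0.001, -0.001]
ft_force: [-5.5, -2.4, -2.2]
width: 0.126
finger_force: 49.3
```

```bash
python3 st.py
```

```text
t 5.3 station [66.0, 89.8, 141.6] tooly ang -56.86 F [-5.5 -2.4 -2.2] w 0.126 49.31688845157623
```

Emit:
jog_arm:
  offsets:
    - [[0, 0, 3.5, 6, 0], [0, 0, 2.9, 5.8, 0], [0, 0, 2.3, 6.2, 0], [0, 0, 2, 6.5, 0], [0, 0, 0, 0, 0], [0, 0, 0, 0, 0]]

```text
clock: 5.9
tool_pos: [568.3, -396.3, 119.5]
orientation: [0.958, 0.285, -0.002, -0.001]
ft_force: [-6.7, -1.2, -0.3]
width: 0.129
finger_force: 49.7
```

```bash
python3 st.py
```

Run:
```python
from h import *
s=ctrl.get_image("side")
cv2.imwrite("pics/c3.png",cv2.resize(s[150:360,160:360],None,fx=2.8,fy=2.8,interpolation=cv2.INTER_CUBIC))
```

```text
t 5.9 station [75.2, 89.7, 119.5] tooly ang -56.84 F [-6.7 -1.2 -0.3] w 0.129 49.7162139415741
```

View pics/c3.png

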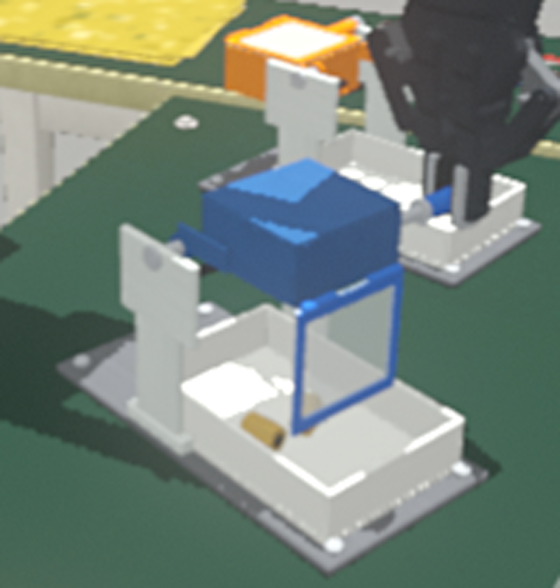

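Box is upside down, lid hanging open; both spacers lie in the tray at crop (263,428) and (313,413). Nudge down to confirm the stop.

Emit:
jog_arm:
  offsets:
    - [[0, 0, 0.5, 3, 0], [0, 0, 0, 2, 0], [0, 0, 0, 0, 0], [0, 0, 0, 0, 0]]

```text
clock: 6.35
tool_pos: [568.5, -396.4, 118.9]
orientation: [0.958, 0.285, -0.001, -0.0]
ft_force: [-13.4, 3.5, 19.9]
width: 0.127
finger_force: 51.7
```

```bash
python3 st.py
```

```text
t 6.35 station [75.4, 89.7, 118.9] tooly ang -56.83 F [-13.4   3.5  19.9] w 0.127 51.71516239643097
```

Emit:
jog_arm:
  offsets:
    - [[0, 0, -0.5, -4.5, 0], [0, 0, 0, 0, 0], [0.6, 0, 0, 0, 0], [0.6, 0, 0, 0, 0], [0.6, 0, 0, 0, 0], [0.6, 0, 0, 0, 0], [0.6, 0, 0, 0, 0], [0.6, 0, 0, 0, 0]]

```text
clock: 7.15
tool_pos: [570.6, -396.9, 118.8]
orientation: [0.958, 0.285, 0.0, 0.0]
ft_force: [0.2, -0.2, 0.4]
width: 0.599
finger_force: 0.0
```

```bash
python3 st.py
```

```text
t 7.15 station [77.0, 91.3, 118.8] tooly ang -56.83 F [ 0.2 -0.2  0.4] w 0.599 0.0
```

Emit:
jog_arm:
  offsets:
    - [[0.6, 0, 0, -10, 0], [0.6, 0, 0, -20, 0], [0.6, 0, 0, -30, 0], [0.6, 0, 0, -30, 0], [0.6, 0, 0, -30, 0], [0.6, 0, 0, 0, 0], [0.6, 0, 0, 0, 0], [0.6, 0, 0, 0, 0]]

```text
clock: 7.95
tool_pos: [569.6, -396.5, 237.7]
orientation: [0.958, 0.285, -0.001, -0.001]
ft_force: [-0.1, 0.2, -0.4]
width: 0.602
finger_force: 0.0
```

```bash
python3 st.py
```

Run:
```python
from h import *
s=ctrl.get_image("side"); t=ctrl.get_image("top")
cv2.imwrite("pics/c4.png",np.hstack([cv2.resize(s[150:360,160:360],(400,420)),cv2.resize(t[90:290,140:340],(400,420))]))
```

```text
t 7.95 station [76.1, 90.7, 237.7] tooly ang -56.84 F [-0.1  0.2 -0.4] w 0.602 0.0
```

View pics/c4.png

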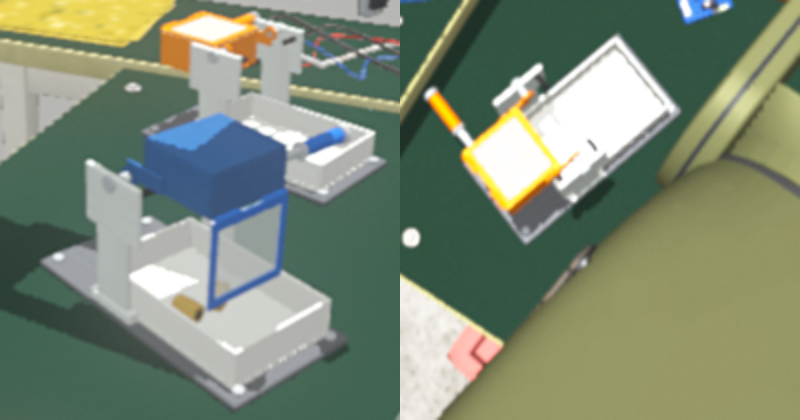

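The blue box rests upside down at its stop. The gripper is clear, both spacers are in the tray at (187,305) and (220,293), and the orange box is closed and upright at (510,155) in the right half.

```bash
python3 -c "
from plant import ctrl
print(ctrl.hand_in())"
```

```text
the job is handed in; nothing more can be done
None
```

The job is handed in: the blue box rests upside down at its stop with its lid open, both brass spacers are in the tray, and the orange box was left closed and upright.

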